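Between-pack temperature check of a chilled delivery

ROBOT

A 6-joint arm with a two-finger parallel gripper is mounted at the origin on the work surface. World frame = base frame: x ahead of the robot, y to its left, z up, the work surface at z = 0. Lengths are in mm, angles in degrees, forces in N, time in s.
With the tool pointing down it reaches from about 350 to 850 mm from the base axis. Payload 8.1 kg.
Tool frame: the origin (TCP) lies midway between the tips of the shut fingers; the grasp point (between the pads) lies 19 mm behind it; z points along the fingers, y is the line along which they close (so a half turn about z gives the same grasp; the last joint's range is limited). The gripper opens to 93 mm and grips with 3 to 60 N. Pads are 15 mm wide; open, the fingers measure 128 mm over their backs; the gripper's body (75 mm by 188 mm) begins 65 mm behind the grasp point.
Start: joints at [-79.263, 7.471, 85.268, -0, 87.261, -4.893], TCP at [161.678, -577.811, 218.635] pointing down, gripper open.
Joint ranges: [-169.43, 169.43], [-51.17, 129.36], [1.28, 143.12], [-76.62, 256.62], [0, 156.53], [-152.29, 152.29]. Speed limits (degrees/s): [136.94, 136.94, 159.86, 180, 180, 180].

INTERFACE

Orientations are given as a 3x3 rotation matrix whose columns are the frame's x, y, z axes.
In Python, from bench import arm, cams gives the robot as it stands. The module is installed in compiled form; this text tells all that it offers.
- The arm moves only by the shell command python3 -m pendant 'ROWS' [FORCE]. ROWS is JSON, a list that holds one entry, the list of rows, each a list of 5 numbers: the opening in per cent of the stroke, from 0 (shut) to 100 (fully open), then the shift along the tool's x, y, z in cm, then the turn about the tool's z in degrees. In form: [[[grip, x, y, z, turn], ...]]. A call has 1 to 12 rows; each row is the pose to reach, as a shift and turn from the pose commanded when the call began, along the tool's axes at that moment; what a row does not reach only later rows make up. A row lasts 1/8 s, in which the tool goes at most 62.5 mm and 10.7 degrees, less where a joint would pass 70% of its speed; a pose out of reach is approached as far as the arm can. A call with a gripper value outside its range is refused whole. The fingers move at their own pace and stop on an object; FORCE is the grip in N (left out, the last holds). Time passes only in rows, so rows that repeat a pose let the fingers close. It gives the time, the measured TCP pose, the force, the opening and the grip force at its end, in the units of the state.
- arm.read_state(): the state, without advancing time (a new reading comes with each control period).
- cams.grab_frame(name): name is "side" or "top"; returns a dict with "image" (480x640x3 uint8, blue, green, red), "K" (3x3 intrinsics, pixels), "world_from_camera" (4x4, takes a point from camera to world coordinates). Camera axes: x right, y down, z forward; pixel columns grow to the right and rows downward; lengths in mm; the calibration is good to about 2 mm. A picture is of the moment at which its call begins. There is no depth.
- arm.finish_job(): hands the job in; it is judged then, once.
Trained networks look in a picture, given as the dict that the camera call returned (one of the last four; its "shot" number tells which), for a name from the list of things; names that differ only in an ending like _2 or _b are one class to them, and where a whole thing is asked for, a point or a joint stands for the part that bears it (a point fixed in the world has none). Each returns a list of dicts, best first, with "confidence" (0 to 1); they miss things now and then, are a little off and sometimes report something else, mostly with a low value. They report only what shows in the picture. A call takes as long as a camera call. They do not tell look-alikes from the thing itself.
- cams.spot_in(picture, query): "box" ([left, top, right, bottom] in pixels, round what is visible of it).
- cams.masks_of(picture, query): "region" (480x640 bool, what is visible of it) and "box" ([left, top, right, bottom] in pixels, round what is visible of it).
The state is a dict: "time": time; "joint_positions": joint angles; "qvel": joint speeds; "tau": joint torques, N m; "tool_pos": TCP position; "eef_rot": TCP orientation; "ft_force": force on the tool from outside, world axes, zero at the start; "moment": the same for the moment, N m; "finger_gap": opening from 0.0 (shut) to 1.0 (fully open); "grasp_force": force on a finger pad.
Only numpy, scipy, OpenCV 4.12 (cv2) and the standard library are available. Lean on these libraries where they do the work, as an engineer would, in place of code of your own. Each camera call takes 0.05 s, during which the arm holds its last target. There are 200 camera calls.

TASK

A box of chilled meals has come in and its temperature has to be taken between the packs. Take the flat-bladed thermometer out of its stand and slide its blade gently straight down into the one open gap between the meal packs, about midway along the gap, until the line marked on the blade is below the pack tops while the handle stays clear of them; do not press hard on the packs. Finish while still holding the thermometer steady there in the gripper (do not let go of it), and leave everything else as it stands.

Things in the scene. Friction and masses are not known exactly. Their poses are not given: they have to be found in the camera images.
- probe: Flat-bladed thermometer, loose, about 0.11 kg. White handle 24 (x) by 34 mm (y), 6 to 84 mm above the origin; under it a grey collar 30 by 40 by 6 mm, then a steel blade 4 mm thick (x), 20 mm wide (y), 85 mm long, its last 6 mm thinned to 2.2 by 15 mm. Origin: centre of the collar's underside, where the blade begins; z up the handle. It starts upright in a slot of the stand, collar on the shelf.
- handle (a point): Point on the axis of the thermometer's handle, 50 mm above the probe's origin: a good place to grip (across the 24 mm). Axes as the probe's. Half a turn about z makes no difference to the job.
- blade_tip (a point): Centre of the end of the thermometer's blade, 85 mm below the probe's origin; the blade's marked dark line is 55 mm above this point. Axes as the probe's. Lift 90 mm straight up to free it from the stand.
- stand: Fixed stainless stand for two thermometers: base 110 by 200 mm, a shelf 60 (its x) by 194 mm (its y) whose top is 115 mm above the table, with two slots 10 (x) by 28 mm (y) at y = -48 and +48 mm. Origin: centre of the base's underside. The blade hangs in either slot, roughly lined up with it.
- needle: The other thermometer in the stand, not to be used: round white handle 26 mm across and 84 mm tall and a thin round needle 80 mm long. Origin: centre of its collar's underside, on the shelf.
- box: Fixed dark insulated box, lid off, 220 mm (its x) by 382 mm (its y), 140 mm high, walls 22.5 mm, inner floor 18 mm up. Seven meal packs fill it in a row along its y; their tops are 133 mm above the table, 7 mm below the rim. Origin: centre of its underside.
- gap (a point): Centre of the mouth of the gap, level with the pack tops (133 mm above the table). The gap lies beside the thin pack: 6 mm wide along this point's y, 170 mm long along its x, 115 mm deep to the box floor, with flat rigid walls. z points up; axes as the box's.
- pack_thin: The one thinner meal pack, 42 mm thick instead of 48, which leaves the gap on its +y side; 170 mm (x) long, 115 mm tall, standing in any of the five middle places of the row; fixed. Origin: on its underside, 21 mm to the -y side of the gap's middle.
- pack_a: A chilled meal in a plain card sleeve, standing on edge in the insulated box, 170 mm (its x) by 48 mm (its y) by 115 mm tall; fixed. Origin: centre of its underside. 
- pack_b: A chilled meal in a plain card sleeve, standing on edge in the insulated box, 170 mm (its x) by 48 mm (its y) by 115 mm tall; fixed. Origin: centre of its underside. 
- pack_c: A chilled meal in a plain card sleeve, standing on edge in the insulated box, 170 mm (its x) by 48 mm (its y) by 115 mm tall; fixed. Origin: centre of its underside. 
- pack_d: A chilled meal in a plain card sleeve, standing on edge in the insulated box, 170 mm (its x) by 48 mm (its y) by 115 mm tall; fixed. Origin: centre of its underside. 
- pack_end_a: A chilled meal in a plain card sleeve, standing on edge in the insulated box, 170 mm (its x) by 48 mm (its y) by 115 mm tall; fixed. Origin: centre of its underside. Always at the -y end of the row.
- pack_end_b: A chilled meal in a plain card sleeve, standing on edge in the insulated box, 170 mm (its x) by 48 mm (its y) by 115 mm tall; fixed. Origin: centre of its underside. Always at the +y end of the row.
- tin_a: Bystander: food tin 75 mm across, 110 mm tall. Origin: centre of its underside.
- tin_b: Bystander: flat tin 85 mm across, 60 mm tall. Origin: centre of its underside.
- jar: Bystander: glass jar 68 mm across, 105 mm tall. Origin: centre of its underside.
- squash: Bystander: bottle 72 mm across, 200 mm tall. Origin: centre of its underside.
- carton: Bystander: drink carton 70 by 70 mm, about 195 mm tall. Origin: centre of its underside.
Things that resemble listed ones, but are neither listed nor needed, are in the scene too. What is shaped like the probe but blue or green is not meant.

How it is judged:
By the outcome, as a careful person would: the job done as asked, in the order asked, and still so for the second after the job is handed in, while the arm keeps its last pose, push and grip.
It also fails if it takes over 48 s, if anything falls off the work surface, if the arm or the gripper's body presses on something with over 40 N, if the wrist force passes 120 N, or if a joint passes its speed limit or range.

## Working session

There is one attempt and no reset: what is moved stays moved. The work goes in short steps, Python scripts to look and compute and a shell command to move; the robot and the scene stay as the last step left them, time stands still between calls to the robot, and variables do not carry over. Pictures are saved under pics/ and viewed, at most 10 in all, crops included, and the job is handed in when it is done.

```bash
mkdir -p pics
cat > h.py <<'E'
import numpy as np, cv2
from bench import arm, cams
def proj(f,P):
    T=np.linalg.inv(f["world_from_camera"]); p=np.atleast_2d(P)@T[:3,:3].T+T[:3,3]; q=p@np.array(f["K"]).T; return q[:,:2]/q[:,2:]
def onz(f,uv,z):
    W=np.array(f["world_from_camera"]); uv=np.atleast_2d(uv); d=np.c_[uv,np.ones(len(uv))]@np.linalg.inv(f["K"]).T@W[:3,:3].T
    return W[:3,3]+d*((z-W[2,3])/d[:,2])[:,None]
E
python3 - <<'E'
from h import *
for n in("top","side"):
    f=cams.grab_frame(n); cv2.imwrite(f"pics/{n}0.png",f["image"])
    print(n,np.round(f["world_from_camera"],3).tolist(),np.round(f["K"],1).tolist())
    for q in("probe","needle","stand","box","pack_thin","handle"):
        print(q,[(np.round(d["box"]).tolist(),round(d["confidence"],2)) for d in cams.spot_in(f,q)[:4]])
s=arm.read_state();print(s["tool_pos"],np.round(s["eef_rot"],3).tolist(),s["ft_force"],s["finger_gap"],s["time"])
E
```

```text
top [[-0.008, -0.987, 0.163, 232.03], [-1.0, 0.007, -0.005, -11.481], [0.003, -0.163, -0.987, 1959.836], [0.0, 0.0, 0.0, 1.0]] [[598.7, 0.0, 312.8], [0.0, 598.7, 237.5], [0.0, 0.0, 1.0]]
probe [([173.0, 302.0, 190.0, 313.0], 0.68), ([134.0, 283.0, 153.0, 295.0], 0.5), ([177.0, 261.0, 190.0, 275.0], 0.43)]
needle [([368.0, 195.0, 387.0, 252.0], 0.36)]
stand [([168.0, 248.0, 239.0, 293.0], 0.89), ([324.0, 200.0, 340.0, 256.0], 0.32), ([349.0, 199.0, 372.0, 252.0], 0.19)]
box [([268.0, 192.0, 393.0, 271.0], 0.63)]
pack_thin [([322.0, 201.0, 338.0, 253.0], 0.77), ([408.0, 178.0, 434.0, 206.0], 0.69)]
handle [([173.0, 302.0, 186.0, 314.0], 0.74), ([130.0, 279.0, 153.0, 291.0], 0.74), ([174.0, 262.0, 195.0, 273.0], 0.6)]
side [[-0.035, -0.739, 0.673, -549.706], [-0.999, 0.038, -0.01, 16.038], [-0.018, -0.672, -0.74, 1308.141], [0.0, 0.0, 0.0, 1.0]] [[618.7, 0.0, 327.0], [0.0, 618.7, 244.6], [0.0, 0.0, 1.0]]
probe [([159.0, 295.0, 182.0, 341.0], 0.88), ([165.0, 255.0, 188.0, 295.0], 0.87), ([115.0, 281.0, 138.0, 326.0], 0.65)]
needle [([207.0, 246.0, 224.0, 274.0], 0.84)]
stand [([159.0, 262.0, 248.0, 321.0], 0.71)]
box [([279.0, 203.0, 431.0, 294.0], 0.77), ([502.0, 264.0, 531.0, 274.0], 0.52)]
pack_thin []
handle [([160.0, 298.0, 181.0, 341.0], 0.96), ([110.0, 278.0, 138.0, 329.0], 0.95), ([164.0, 254.0, 185.0, 298.0], 0.91)]
[ 161.66063677 -577.83897561  218.6911053 ] [[0.963, 0.269, 0.0], [0.269, -0.963, -0.0], [-0.0, 0.0, -1.0]] [-0.72781681 -0.03684402 -0.02488676] 0.9982650983128042 0.7
```

View pics/top0.png

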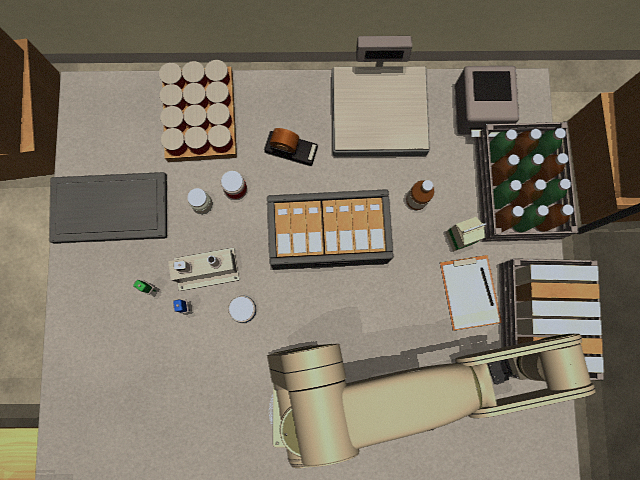

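View pics/side0.png

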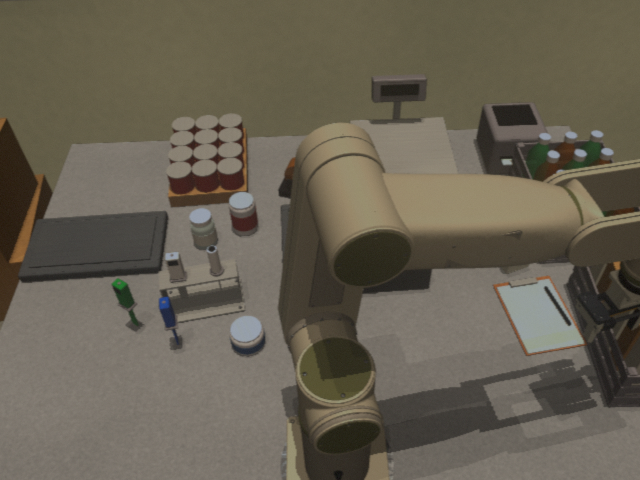

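The top view shows the white probe at about (180,266), the needle at (213,260), and the box at (268-392,192-270) with a dark line near column 323. The blue and green ones are decoys. Next I'll zoom in.

Run:
```python
from h import *
t=cv2.imread("pics/top0.png");s=cv2.imread("pics/side0.png")
a=cv2.resize(t[242:297,162:246],None,fx=4.7,fy=4.7,interpolation=cv2.INTER_CUBIC)
b=cv2.resize(s[242:326,155:250],None,fx=4,fy=4,interpolation=cv2.INTER_CUBIC)
c=cv2.resize(t[188:272,264:396],None,fx=6,fy=3.0,interpolation=cv2.INTER_CUBIC)
o=np.zeros((600,800,3),np.uint8);o[:a.shape[0],:a.shape[1]]=a;o[:b.shape[0],400:400+b.shape[1]]=b[:, :400];o[345:345+c.shape[0],:c.shape[1]]=c[:255]
cv2.imwrite("pics/z0.png",o)
g=cv2.cvtColor(t,cv2.COLOR_BGR2GRAY)
for r in(206,215,225): print(r,g[r,270:392].tolist())
```

```text
206 [94, 92, 96, 82, 55, 136, 155, 152, 150, 147, 147, 150, 145, 154, 148, 145, 144, 147, 150, 101, 136, 147, 149, 144, 150, 148, 152, 149, 146, 145, 145, 144, 146, 144, 151, 107, 136, 150, 148, 148, 143, 144, 149, 144, 139, 140, 138, 144, 145, 158, 97, 26, 27, 136, 152, 143, 149, 159, 155, 162, 103, 107, 89, 125, 147, 161, 146, 145, 146, 128, 151, 193, 199, 195, 200, 196, 200, 202, 170, 147, 148, 87, 130, 145, 162, 196, 195, 194, 197, 197, 195, 192, 196, 169, 148, 149, 93, 131, 147, 137, 184, 196, 195, 190, 195, 190, 194, 190, 196, 158, 142, 162, 80, 57, 92, 94, 96, 93, 92, 73, 147, 159]
215 [94, 97, 96, 87, 31, 136, 151, 144, 136, 142, 140, 143, 143, 142, 145, 140, 145, 142, 147, 147, 103, 134, 148, 143, 145, 145, 144, 143, 145, 147, 142, 144, 144, 142, 153, 126, 147, 146, 144, 143, 145, 142, 146, 146, 145, 141, 143, 143, 144, 152, 164, 89, 15, 150, 154, 149, 145, 148, 146, 148, 144, 144, 146, 145, 145, 146, 94, 130, 149, 147, 142, 145, 144, 146, 146, 149, 148, 144, 146, 147, 151, 160, 153, 142, 143, 145, 143, 144, 147, 146, 143, 145, 143, 143, 150, 155, 155, 91, 124, 148, 143, 143, 144, 145, 142, 145, 145, 146, 141, 147, 149, 155, 133, 62, 79, 97, 93, 92, 95, 88, 77, 150]
225 [90, 93, 94, 99, 66, 89, 134, 145, 145, 141, 145, 149, 145, 143, 147, 150, 149, 150, 145, 150, 132, 143, 146, 145, 145, 141, 144, 145, 149, 141, 146, 154, 145, 151, 142, 157, 88, 125, 149, 138, 145, 144, 147, 148, 144, 144, 145, 147, 153, 151, 151, 136, 69, 17, 128, 151, 147, 145, 140, 146, 145, 141, 148, 142, 144, 145, 148, 140, 140, 142, 140, 142, 147, 149, 142, 141, 140, 142, 144, 152, 151, 154, 97, 126, 143, 141, 144, 146, 145, 143, 148, 146, 144, 145, 149, 147, 147, 149, 148, 139, 142, 141, 141, 146, 147, 141, 143, 142, 143, 147, 145, 149, 155, 92, 56, 94, 97, 95, 90, 93, 67, 142]
```

View pics/z0.png

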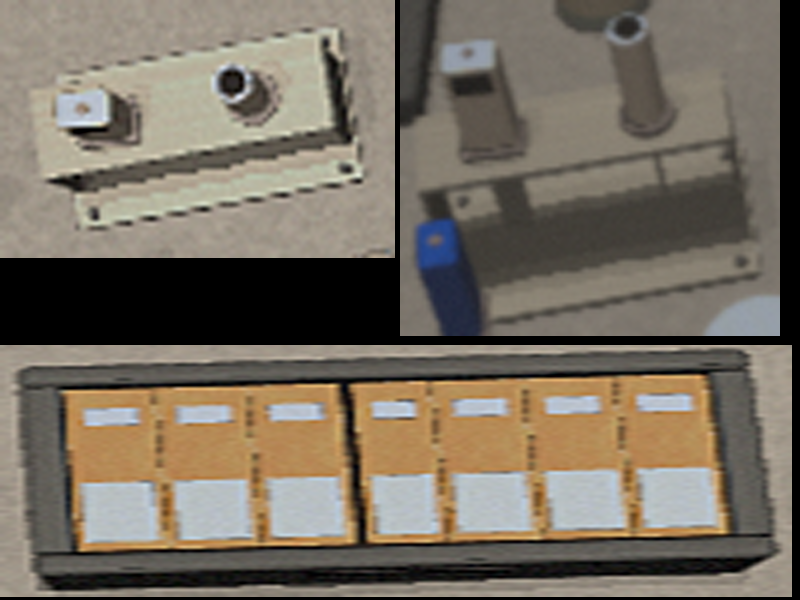

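```bash
cat > m.py <<'E'
from h import *
f=cams.grab_frame("top"); g=cv2.cvtColor(f["image"],cv2.COLOR_BGR2GRAY).astype(float)
pts=[]
for r in range(205,251):
    c0=321.5+(r-206)*0.045; L=int(c0)-5
    w=np.clip(125-g[r,L:L+11],0,None); k=L+np.argmax(w)
    cc=np.arange(k-2,k+3); w=np.clip(145-g[r,k-2:k+3],0,None); pts.append((r,(w*cc).sum()/w.sum(),w.sum()))
p=np.array(pts); k=np.polyfit(p[:,0],p[:,1],1)
res=p[:,1]-np.polyval(k,p[:,0]); m=abs(res)<0.7; k=np.polyfit(p[m,0],p[m,1],1); print("fit",k,m.sum(),res[m].std())
uv=np.array([(np.polyval(k,r)+0.0,r) for r in (202,227,252)]); P=onz(f,uv,133);print(np.round(P,1))
d=P[0]-P[2];print("gap yaw",np.degrees(np.arctan2(d[1],d[0])))
# pack block ends and box outline
o=(f["image"][...,2].astype(int)-f["image"][...,0]>60)
for c in (310,316,328,334): 
    rr=np.where(o[190:265,c])[0]+190; print(c,rr.min(),rr.max(),np.round(onz(f,[(c,rr.min()-.5),(c,rr.max()+.5)],133)[:,:2],1).tolist())
for q in("box","probe","needle","stand"):
    for x in cams.masks_of(f,q)[:2]:
        R=x["region"].astype(np.uint8);cn=cv2.findNonZero(R);print(q,round(x["confidence"],2),x["box"],cv2.minAreaRect(cn))
S=onz(f,[(179.4,265.0),(211.6,259.7)],199);d=S[1]-S[0];print(S,np.linalg.norm(d),np.degrees(np.arctan2(d[1],d[0])))
C=onz(f,np.array([(57,93),(104,88),(110,122),(60,128)])/4.7+[162,242],199);print(C[:,:2],C.mean(0))
E
python3 m.py
```

```text
fit [5.77364917e-02 3.09424550e+02] 46 0.10622457948072064
[[645.3 -46.9 133. ]
 [565.9 -50.6 133. ]
 [487.6 -54.2 133. ]]
gap yaw 2.6627038950020547
310 201 254 [[650.3, -12.3], [480.1, -11.1]]
316 201 254 [[650.2, -31.0], [480.0, -29.6]]
328 201 253 [[649.9, -68.5], [482.8, -66.5]]
334 200 253 [[653.0, -87.3], [482.7, -85.0]]
box 0.59 [264.6, 192.8, 392.6, 272.6] ((329.28338623046875, 229.3129425048828), (75.89855194091797, 124.12718200683594), 87.0390625)
probe 0.73 [171.0, 300.4, 190.3, 313.4] ((180.5, 306.5), (13.0, 15.0), 90.0)
probe 0.7 [141.2, 274.0, 157.0, 292.2] ((147.50001525878906, 281.0000305175781), (19.091880798339844, 9.192387580871582), 45.0)
needle 0.64 [267.8, 193.0, 393.8, 272.8] ((329.54132080078125, 228.80557250976562), (75.00399780273438, 124.32379913330078), 87.0643310546875)
needle 0.41 [206.0, 257.9, 220.0, 266.9] ((214.25, 260.75), (14.142135620117188, 10.60660171508789), 45.0)
stand 0.97 [168.0, 249.2, 240.1, 293.8] ((203.04708862304688, 269.4542541503906), (33.39516830444336, 67.7372055053711), 79.50852966308594)
stand 0.3 [174.5, 258.3, 190.5, 274.7] ((182.5, 267.0), (12.0, 17.0), 90.0)
[[442.61241298 375.13704427 199.        ]
 [457.71209411 280.3251565  199.        ]] 96.00674160738782 -80.95110383319599
[[452.28805839 390.99607366]
 [455.24535818 361.52030911]
 [433.69555909 357.16521398]
 [430.13388364 388.44886266]] [442.84071482 374.53261485 199.        ]
```

```bash
python3 -m pendant '[[[100,10,-4,-9,0],[100,20,-9,-9,-10],[100,30,-13,-9,-20],[100,40,-17.7,-9,-30],[100,40,-17.7,-9,-40],[100,40,-17.7,-9,-50],[100,40,-17.7,-9,-60],[100,53.5,-65.8,-9,-70],[100,53.5,-65.8,-9,-83.4],[100,53.5,-65.8,-9,-83.4],[100,53.5,-65.8,-9,-83.4],[100,53.5,-65.8,-9,-83.4]]]' 20; python3 -c "
from h import *
s=arm.read_state();R=np.array(s['eef_rot']);print(R.round(3),(np.array([442.7,374.8,300])-s['tool_pos'])@R)"
```

```text
time: 2.45
tool_pos: [493.6, 2.8, 308.3]
eef_rot: [[-0.157, 0.988, 0.001], [0.988, 0.157, -0.0], [-0.0, 0.001, -1.0]]
ft_force: [1.0, 0.3, 0.5]
finger_gap: 0.999
grasp_force: 0.0
[[-0.157  0.988  0.001]
 [ 0.988  0.157 -0.   ]
 [-0.     0.001 -1.   ]] [375.347211     7.99893829   8.20726619]
```

```bash
python3 -m pendant '[[[100,37.5,0.8,0.8,0],[100,37.5,0.8,0.8,0],[100,37.5,0.8,0.8,0],[100,37.5,0.8,0.8,0],[100,37.5,0.8,0.8,0],[100,37.5,0.8,0.8,0],[100,37.5,0.8,0.8,0],[100,37.5,0.8,0.8,0],[100,37.5,0.8,0.8,0]]]'; python3 -c "
from h import *
s=arm.read_state();R=np.array(s['eef_rot']);print((np.array([442.7,374.8,146+0])-s['tool_pos'])@R)
f=cams.grab_frame('side');cv2.imwrite('pics/s1.png',cv2.resize(f['image'][180:360,90:300],None,fx=3.3,fy=3.3,interpolation=cv2.INTER_CUBIC))"
```

```text
time: 3.58
tool_pos: [443.5, 371.3, 300.3]
eef_rot: [[-0.155, 0.988, 0.001], [0.988, 0.155, -0.0], [-0.0, 0.0, -1.0]]
ft_force: [-0.2, 0.2, -0.8]
finger_gap: 0.997
grasp_force: 0.0
[  3.64273579  -0.31430502 154.34333206]
```

View pics/s1.png

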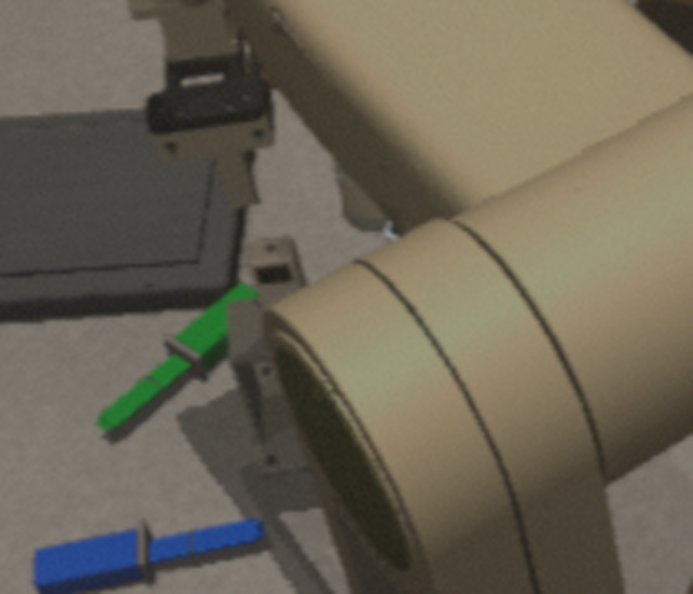

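The side view shows the open gripper directly over the white handle at (270,250). The green and blue decoys lie on the table well clear of it. I'll descend and grip.

```bash
python3 -m pendant '[[[100,0.36,0,5,0],[100,0.36,0,9,0],[100,0.36,0,12,0],[100,0.36,0,14,0],[100,0.36,0,15.4,0],[100,0.36,0,15.4,0],[15,0.36,0,15.4,0],[15,0.36,0,15.4,0],[15,0.36,0,15.4,0],[15,0.36,0,15.4,0],[15,0.36,0,15.4,0],[15,0.36,0,15.4,0]]]' 25
python3 -m pendant '[[[15,0,0,0,0],[15,0,0,0,0],[15,0,0,0,0],[15,0,0,0,0]]]'
```

```text
time: 5.12
tool_pos: [442.3, 376.1, 146.0]
eef_rot: [[-0.157, 0.988, -0.0], [0.988, 0.157, -0.0], [0.0, -0.0, -1.0]]
ft_force: [-0.4, -0.8, 0.0]
finger_gap: 0.404
grasp_force: 0.0
time: 5.62
tool_pos: [442.4, 376.1, 146.0]
eef_rot: [[-0.157, 0.988, 0.0], [0.988, 0.157, 0.0], [0.0, 0.0, -1.0]]
ft_force: [0.3, -0.7, -1.3]
finger_gap: 0.26
grasp_force: 24.9
```

Gripped, with the opening at 0.26 (24 mm). Next I'll lift straight up 150 mm.

```bash
python3 -m pendant '[[[15,0,0,-1,0],[15,0,0,-3,0],[15,0,0,-5,0],[15,0,0,-8,0],[15,0,0,-11,0],[15,0,0,-14,0],[15,0,0,-16,0],[15,0,0,-16,0],[15,0,0,-16,0]]]'
python3 -c "
from h import *
s=arm.read_state();R=np.array(s['eef_rot']);print(s['finger_gap'],s['joint_positions'],(np.array([566,-50.6,306])-s['tool_pos'])@R)
f=cams.grab_frame('side');cv2.imwrite('pics/s2.png',cv2.resize(f['image'][150:330,90:300],None,fx=3.3,fy=3.3,interpolation=cv2.INTER_CUBIC))"
```

```text
time: 6.75
tool_pos: [442.0, 375.8, 304.8]
eef_rot: [[-0.157, 0.988, -0.001], [0.988, 0.157, -0.001], [-0.001, -0.002, -1.0]]
ft_force: [1.0, 0.4, -1.2]
finger_gap: 0.257
grasp_force: 24.9
0.25738332416050586 [3.53100241e+01 3.37369237e+00 8.07130850e+01 3.26237096e-03
 9.60103023e+01 2.62783632e+01] [-440.59991793   55.55178813   -0.93358223]
```

View pics/s2.png

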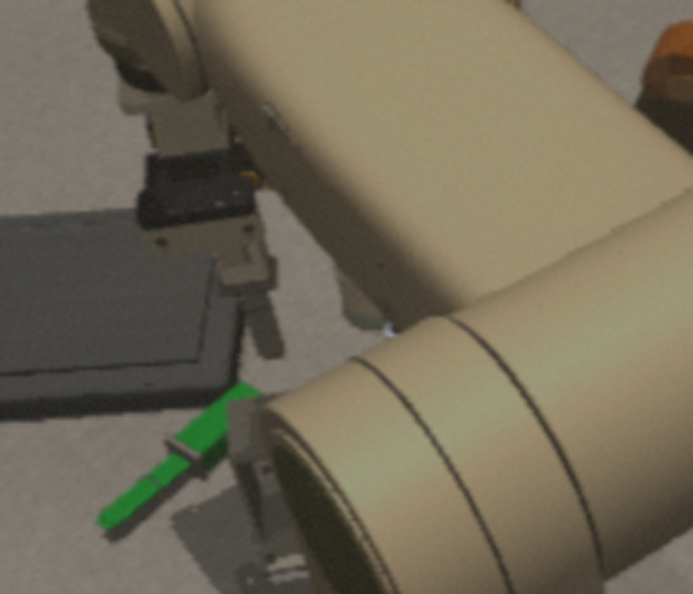

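The side view shows the probe held upright in the fingers with its blade hanging free at (262,320). I'll carry it to the gap.

```bash
python3 -m pendant '[[[15,-3,0.4,0,-5],[15,-7,0.9,0,-12],[15,-12,1.5,0,-20],[15,-17,2.1,0,-29],[15,-22,2.8,0,-38],[15,-27,3.4,0,-47],[15,-32,4,0,-56],[15,-36,4.5,0,-64],[15,-40,5,0,-72],[15,-42.5,5.4,0,-79],[15,-44.06,5.56,0,-83.7],[15,-44.06,5.56,0,-83.7]]]'
python3 -m pendant '[[[15,0,0,0,0],[15,0,0,0,0],[15,0,0,0,0]]]'
python3 -c "
from h import *
s=arm.read_state();R=np.array(s['eef_rot']);print(np.degrees(np.arctan2(R[1,1],R[0,1])),R.round(4).tolist(),(np.array([566,-50.6,257])-s['tool_pos'])@R)
f=cams.grab_frame('side');g=cams.grab_frame('top');cv2.imwrite('pics/s3.png',np.hstack([cv2.resize(f['image'][140:320,250:430],(400,400)),cv2.resize(g['image'][130:290,250:410],(400,400),interpolation=cv2.INTER_CUBIC)]));cv2.imwrite('pics/top3.png',g['image']);cv2.imwrite('pics/side3.png',f['image'])
print(proj(g,[s['tool_pos']]),proj(f,[s['tool_pos']]))"
```

```text
time: 8.3
tool_pos: [565.9, -51.2, 304.2]
eef_rot: [[-0.999, -0.045, -0.003], [-0.045, 0.999, 0.0], [0.003, 0.001, -1.0]]
ft_force: [-0.0, 0.6, -0.9]
finger_gap: 0.261
grasp_force: 24.9
time: 8.68
tool_pos: [566.4, -49.7, 306.1]
eef_rot: [[-0.999, -0.048, 0.0], [-0.048, 0.999, 0.0], [-0.0, 0.0, -1.0]]
ft_force: [0.3, -0.4, -1.4]
finger_gap: 0.261
grasp_force: 24.9
92.75011894275005 [[-0.9988, -0.048, 0.0001], [-0.048, 0.9988, 0.0], [-0.0001, 0.0, -1.0]] [ 0.4001207  -0.87492605 49.09746939]
[[323.42677895 215.77752662]] [[345.62422938 180.93384764]]
```

View pics/s3.png

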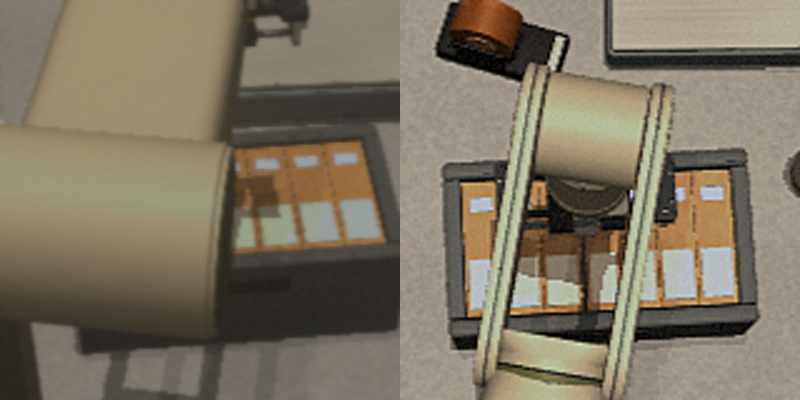

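Neither camera sees the blade here because the arm hides it: the side view is fully blocked, and the top view shows the gripper centred over the gap line. So I'll approach on kinematics and probe gently by force.

```bash
python3 -m pendant '[[[15,0,-0.09,2,0],[15,0,-0.09,4,0],[15,0,-0.09,5,0],[15,0,-0.09,5.2,0],[15,0,-0.09,5.2,0],[15,0,-0.09,5.2,0]]]'
python3 -m pendant '[[[15,0,0,0,0]]]';python3 -m pendant '[[[15,0,0,0,0]]]'
```

```text
time: 9.52
tool_pos: [566.9, -51.4, 254.9]
eef_rot: [[-0.999, -0.048, 0.001], [-0.048, 0.999, -0.0], [-0.001, -0.0, -1.0]]
ft_force: [0.4, -0.1, -0.6]
finger_gap: 0.255
grasp_force: 24.9
time: 9.65
tool_pos: [566.8, -51.3, 254.7]
eef_rot: [[-0.999, -0.048, 0.001], [-0.048, 0.999, -0.0], [-0.001, -0.0, -1.0]]
ft_force: [-0.2, -0.0, -1.2]
finger_gap: 0.257
grasp_force: 24.9
time: 9.78
tool_pos: [566.6, -51.3, 254.4]
eef_rot: [[-0.999, -0.048, 0.001], [-0.048, 0.999, -0.0], [-0.001, -0.0, -1.0]]
ft_force: [0.3, -1.5, -1.5]
finger_gap: 0.256
grasp_force: 24.9
```

```bash
python3 -m pendant '[[[15,0,0.06,0.1,0],[15,0,0.06,0.2,0],[15,0,0.06,0.3,0],[15,0,0.06,0.4,0],[15,0,0.06,0.4,0],[15,0,0.06,0.4,0]]]'; for i in 1 2; do python3 -m pendant '[[[15,0,0,0.05,0],[15,0,0,0.1,0],[15,0,0,0.1,0]]]' | egrep 'pos|ft'; done
```

```text
time: 10.52
tool_pos: [566.5, -50.7, 250.0]
eef_rot: [[-0.999, -0.048, 0.0], [-0.048, 0.999, -0.0], [-0.0, -0.0, -1.0]]
ft_force: [-0.1, 0.6, -0.9]
finger_gap: 0.255
grasp_force: 24.9
tool_pos: [566.4, -50.7, 248.9]
ft_force: [-0.5, -0.1, -1.3]
tool_pos: [566.4, -50.6, 248.0]
ft_force: [-0.0, 0.3, -0.6]
```

```bash
for i in 1 2 3; do python3 -m pendant '[[[15,0,0,0.05,0],[15,0,0,0.1,0],[15,0,0,0.1,0]]]' | egrep 'pos|ft'; done
```

```text
tool_pos: [566.4, -50.7, 246.9]
ft_force: [0.4, -0.4, -0.9]
tool_pos: [566.4, -50.6, 245.9]
ft_force: [-0.2, -0.8, -1.6]
tool_pos: [566.4, -50.6, 245.0]
ft_force: [1.1, 1.5, -1.1]
```

```bash
for i in 1 2 3 4 5; do python3 -m pendant '[[[15,0,0,0.05,0],[15,0,0,0.1,0],[15,0,0,0.15,0]]]' | egrep 'pos|ft'; done
```

```text
tool_pos: [566.4, -50.7, 243.5]
ft_force: [-0.1, 0.3, -0.9]
tool_pos: [566.6, -50.7, 242.6]
ft_force: [-1.5, 0.8, 4.7]
tool_pos: [566.4, -51.0, 240.2]
ft_force: [0.7, -2.1, -0.2]
tool_pos: [566.4, -51.0, 239.0]
ft_force: [0.5, -3.9, 0.2]
tool_pos: [566.5, -50.9, 237.6]
ft_force: [0.7, -4.4, 0.3]
```

The tip is in the gap and one wall pushes towards -y with about 4 N. I'll ease that way to relieve it.

```bash
python3 -m pendant '[[[15,0,-0.05,0,0],[15,0,-0.05,0,0],[15,0,-0.05,0,0]]]'| egrep 'pos|ft';python3 -m pendant '[[[15,0,-0.04,0,0],[15,0,-0.04,0,0],[15,0,-0.04,0,0]]]'| egrep 'pos|ft'; for i in 1 2 ; do python3 -m pendant '[[[15,0,0,0.07,0],[15,0,0,0.14,0],[15,0,0,0.2,0]]]' | egrep 'pos|ft'; done
python3 -c "
from h import *
print(np.mean([arm.read_state()['moment'] for _ in range(3)],0),arm.read_state()['finger_gap'])"
```

```text
tool_pos: [566.5, -51.1, 237.5]
ft_force: [0.4, -3.1, -0.1]
tool_pos: [566.4, -51.2, 237.3]
ft_force: [0.7, -0.3, -1.2]
tool_pos: [566.3, -51.3, 235.3]
ft_force: [0.9, 0.2, -1.3]
tool_pos: [566.5, -51.5, 233.4]
ft_force: [0.2, -0.3, -0.9]
[ 0.09073875 -0.16671067 -0.00919478] 0.25803126236240714
```

```bash
for i in 1 2; do python3 -m pendant '[[[15,0,-0.02,0.15,0],[15,0,-0.02,0.3,0],[15,0,-0.02,0.45,0],[15,0,-0.02,0.6,0],[15,0,-0.02,0.8,0]]]' | egrep 'pos|ft'; done
```

```text
tool_pos: [566.5, -51.8, 225.4]
ft_force: [0.6, 0.6, -0.9]
tool_pos: [566.5, -52.0, 217.5]
ft_force: [0.3, -0.7, -0.7]
```

```bash
for i in 1 2 3 4; do python3 -m pendant '[[[15,0,0,0.2,0],[15,0,0,0.4,0],[15,0,0,0.6,0],[15,0,0,0.8,0],[15,0,0,0.9,0]]]' | egrep 'pos|ft'; done; python3 -m pendant '[[[15,0,0,0,0],[15,0,0,0,0],[15,0,0,0,0]]]'
```

```text
tool_pos: [566.4, -51.9, 208.3]
ft_force: [0.5, -1.0, -0.4]
tool_pos: [566.4, -51.9, 199.3]
ft_force: [0.1, -1.4, -1.6]
tool_pos: [566.4, -52.0, 190.3]
ft_force: [0.2, 0.7, -0.9]
tool_pos: [566.4, -51.9, 181.3]
ft_force: [-0.1, 0.6, -0.5]
time: 19.9
tool_pos: [566.6, -52.0, 181.6]
eef_rot: [[-0.999, -0.048, 0.0], [-0.048, 0.999, -0.0], [-0.0, -0.0, -1.0]]
ft_force: [-1.0, -0.2, -1.0]
finger_gap: 0.255
grasp_force: 24.9
```

```bash
python3 -c "
from bench import arm
print(arm.finish_job())"
```

```text
the job is handed in; nothing more can be done
None
```

I handed the job in with the thermometer still held in the gripper. By arm position its blade is about 67 mm down the gap near the middle, past the line mark, with the collar about 17 mm above the packs. Contact forces stayed under about 5 N, and the final position was judged from arm position and force because the arm hid the blade from both cameras.

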